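Stack the empty pastry tote on the full one

ROBOT

A 6-joint arm with a two-finger parallel gripper is mounted at the origin on the work surface. World frame = base frame: x ahead of the robot, y to its left, z up, the work surface at z = 0. Lengths are in m, angles in rad, forces in N, time in s.
With the tool pointing down it reaches from about 0.3 to 0.75 m from the base axis. Payload 8.5 kg.
Tool frame: the origin (TCP) lies at the very end of the fingers, on their centre line; the grasp point (between the pads) lies 19 mm behind it; z points along the fingers, y is the line along which they close (so a half turn about z gives the same grasp; the last joint's range is limited). The gripper opens to 85 mm and grips with 20 to 120 N. Pads are 22 mm wide; open, the fingers measure 114 mm over their backs; the gripper's body (76 mm by 85 mm) begins 54 mm behind the grasp point. The pads swing forward as they close: fully open they stand 13 mm farther back than shut.
Start: joints at [1.101, 0.381, 1.297, -0, 1.464, -0.215], TCP at [0.139, 0.532, 0.231] pointing down, gripper open.
Joint ranges: [-3.11, 3.11], [-0.89, 2.33], [0.22, 2.48], [-1.42, 4.56], [0.17, 2.85], [-2.88, 2.88]. Speed limits (rad/s): [2.39, 2.39, 3.14, 3.14, 3.14, 3.14].

INTERFACE

Orientations are given as a rotation vector (axis times angle).
In Python, from plant import observe, read_camera, get_calibration, close_job, search_frame gives the robot as it stands.
- The arm moves only by the tool carry_out, never from a script. Its argument "steps" is a list that holds one entry, the list of rows, each a list of 5 numbers: the shift along the tool's x, y, z in units of 0.4 m (1.0 is 0.4 m), then the turn about the tool's z in units of 180 degrees (1.0 is 180 degrees), then the opening, from 0 (shut) to 1 (fully open). A call has exactly 10 rows; each row is the pose to reach, as a shift and turn from the pose commanded when the call began, along the tool's axes at that moment, turning the shorter way round; what a row does not reach only later rows make up. A row lasts 1/8 s, in which the tool goes at most 62.5 mm and 10.7 degrees, less where a joint would pass 70% of its speed; a pose out of reach is approached as far as the arm can. A call with a number of a shift or a turn outside -1 to 1 is refused whole. A call with a gripper value outside its range is refused whole. The fingers move at their own pace and stop on an object; "force" is the grip in N (left out, the last holds). Time passes only in rows, so rows that repeat a pose let the fingers close, or fill a call up. It gives the time, the measured TCP pose, the force, the opening and the grip force at its end, in the units of the state.
- observe(): the state, without advancing time (a new reading comes with each control period).
- read_camera(name): name is "scene" or "top"; returns the picture (384x512x3 uint8, red, green, blue); there is no depth.
- get_calibration(name): a dict with "fovy" (degrees; the focal length in pixels is half the picture's height over the tangent of half this angle, whatever the lens; pixels are square), "cx", "cy" (the principal point, pixels), "rvec" (rotation vector, rad) and "tvec" (3), from world to camera coordinates, as OpenCV has them. Camera axes: x right, y down, z forward; pixel columns grow to the right and rows downward; lengths in m; the calibration is good to about 2 mm. A picture is of the moment at which its call begins. get_calibration takes no time and is no camera call.
- close_job(): hands the job in; it is judged then, once.
Trained networks look in the newest picture that a camera, given by its name, has taken for a name from the list of things; names that differ only in an ending like _2 or _b are one class to them, and where a whole thing is asked for, a point or a joint stands for the part that bears it (a point fixed in the world has none). Each returns a list of dicts, best first, with "p" (0 to 1); they miss things now and then, are a little off and sometimes report something else, mostly with a low value. They report only what shows in the picture. A call takes as long as a camera call.
- search_frame(camera, thing): "box" ([centre column, centre row, width, height] in pixels, round what is visible of it).
The state is a dict: "time": time; "joint_pos": joint angles; "qvel": joint speeds; "tau": joint torques, N m; "position": TCP position; "eef_rot": TCP orientation; "ft_force": force on the tool from outside, world axes, zero at the start; "torque": the same for the moment, N m; "finger_gap": finger opening in m; "gripper_force": force on a finger pad.
Only numpy, scipy, OpenCV 4.12 (cv2) and the standard library are available. Lean on these libraries where they do the work, as an engineer would, in place of code of your own. Each camera call takes 0.05 s, during which the arm holds its last target. There are 200 camera calls.

TASK

Pick up the empty stack-nest tote, turn it so that its scooped end lies opposite to the scooped end of the tote full of bread rolls, and set it gently on top of the full one, so that it sits level on the stacking shoulders inside the rim instead of nesting down onto the rolls. Let go of it, and leave the full tote and the plain bin where they stand.

Things in the scene. Friction and masses are not known exactly. Their poses are not given: they have to be found in the camera images.
- tote_full: Grey stack-nest tote holding small bread rolls (tops at 49 mm); 0.65 kg, loose. Rim 220 (x) x 150 mm, foot 190 x 120, 90 high. Origin: centre of underside, z up, +x to the scooped end (wall cut to 42 mm). Column tops inside the long walls are stacking shoulders, 80 mm up: a twin with its scoop at the opposite end rests on them, inside the rim, 8 mm play; same way round it nests down.
- tote_empty: Identical tote, empty, 0.2 to 0.3 kg; same origin and axes. Across its middle, over the origin and centre of mass, stands a grip ridge: 14 mm thick (x), 90 mm long (y), upright faces from 40 to 70 mm above the underside, on a 25 mm wide hump. Pinch it from above, closing along the tote's x; 85 mm is free on each side of it. Stacked, its underside is 80 mm above the full tote's.
- empty_scoop (a point): Middle of the low edge of the empty tote's scooped end: 100 mm along its +x from its origin, 42 mm above its underside. The cut is 83 mm wide; the other end wall is full height (90 mm).
- plain_bin: Bystander: plain grey straight-sided open bin, 190 x 130 x 60 mm, empty, without divider, columns or scooped end. Origin: centre of underside. Which of the three places on the counter holds which container varies.

How it is judged:
By the outcome, as a careful person would: the job done as asked, in the order asked, and still so for the second after the job is handed in, with the robot touching nothing.
It also fails if it takes over 42 s, if anything falls off the work surface, if the arm or the gripper's body presses on something with over 40 N, if the wrist force passes 120 N, or if a joint passes its speed limit or range.

## Working session

There is one attempt and no reset: what is moved stays moved. The work goes in short steps, Python scripts to look and compute and a tool call to move; the robot and the scene stay as the last step left them, time stands still between calls to the robot, and variables do not carry over. Pictures are saved under pics/ and viewed, at most 10 in all, crops included, and the job is handed in when it is done.

Besides the shell and the picture viewer there is one more tool, called in YAML: its name, and indented under it one key for each argument. carry_out: Moves the arm, as the interface text tells. Shifts and turns lie within -1 to 1; 1 stands for 0.4 m of shift or 180 degrees of turn. Its arguments: {"type":"object","properties":{"steps":{"type":"array","items":{"type":"array","items":{"type":"array","items":{"type":"number"}}}},"force":{"type":"number"}},"required":["steps"]}

```bash
mkdir -p pics; python3 - <<'E'
from plant import *
import cv2
for c in ("top","scene"):
    im=read_camera(c); cv2.imwrite(f"pics/{c}0.png",im[:,:,::-1])
    k=get_calibration(c);print(c,k)
    for t in ("tote_full","tote_empty","empty_scoop","plain_bin"):
        print(t,[(round(d["p"],2),[round(float(v)) for v in d["box"]]) for d in search_frame(c,t)[:3]])
s=observe();print(s["position"],s["eef_rot"],s["time"])
E
```

```text
top {'fovy': 51.00997633517382, 'cx': 260.2280519719188, 'cy': 188.0957986332945, 'rvec': array([ 2.1579144 , -2.11956831,  0.18463383]), 'tvec': array([-0.0195563 ,  0.5229053 ,  1.05514197])}
tote_full [(0.77, [384, 196, 81, 94]), (0.23, [122, 184, 66, 86])]
tote_empty [(0.97, [123, 186, 61, 87])]
empty_scoop [(0.56, [124, 186, 64, 90])]
plain_bin [(0.85, [259, 157, 68, 80]), (0.62, [123, 186, 60, 94])]
scene {'fovy': 44.52810983187103, 'cx': 257.1389402558138, 'cy': 190.63137097154666, 'rvec': array([ 0.82949413,  2.41227515, -1.23029857]), 'tvec': array([ 0.37762685, -0.13942168,  1.51243605])}
tote_full [(0.77, [181, 143, 86, 64])]
tote_empty [(0.67, [345, 272, 117, 110])]
empty_scoop [(0.88, [348, 273, 119, 106])]
plain_bin [(0.7, [216, 213, 83, 76])]
[0.13860056 0.53220865 0.23128585] [-3.99153300e-01 -3.11605297e+00  1.67631921e-04] 0.5
```

View pics/top0.png

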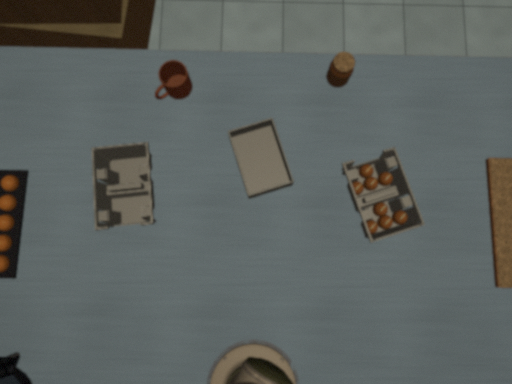

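View pics/scene0.png

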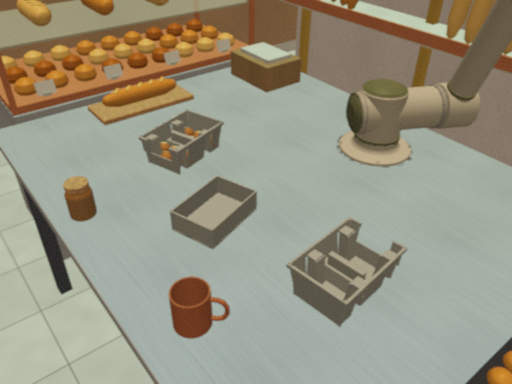

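The top view shows the empty tote at left (123,186), the plain bin in the middle (260,158) and the full tote at right (382,195). I need close crops to see the scooped ends.

```bash
python3 - <<'E'
import cv2,numpy as np
t=cv2.imread("pics/top0.png");s=cv2.imread("pics/scene0.png")
a=t[136:236,73:173];b=t[146:246,332:432];c=s[215:325,280:412];d=s[105:175,130:232]
z=lambda i:cv2.convertScaleAbs(cv2.resize(i,(400,300) if 0 else (400,400),interpolation=cv2.INTER_CUBIC),alpha=1.4)
cv2.imwrite("pics/cropt.png",np.hstack([z(a),z(b)]))
z2=lambda i:cv2.resize(i,(400,300),interpolation=cv2.INTER_CUBIC)
cv2.imwrite("pics/crops.png",np.hstack([z2(c),z2(d)]))
E
```

```text
(no output)
```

View pics/cropt.png

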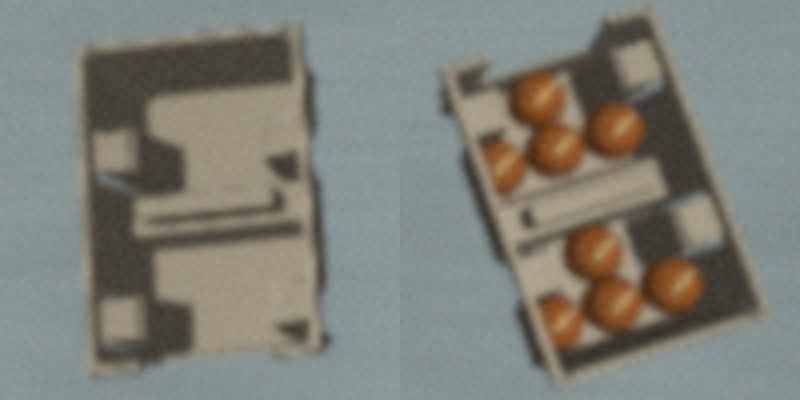

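View pics/crops.png

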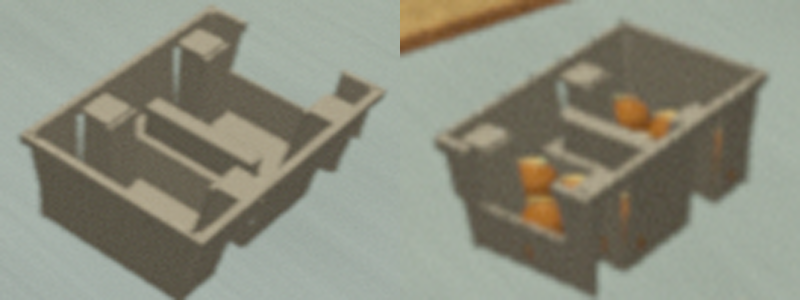

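The empty tote's scoop faces the robot (bottom of the top view). The full tote's scoop faces away from it, so they are already nearly opposite. Next I fit the poses from the rim corners in both views.

```bash
cat > h.py <<'E'
import numpy as np,cv2
from scipy.optimize import least_squares
from plant import *
def proj(c,P):
    k=get_calibration(c);f=192/np.tan(np.radians(k["fovy"]/2))
    return cv2.projectPoints(np.array(P,float),k["rvec"],k["tvec"],np.array([[f,0,k["cx"]],[0,f,k["cy"]],[0,0,1.]]),None)[0][:,0]
def pts(p,L,z0=0):
    x,y,a=p;c,s=np.cos(a),np.sin(a);L=np.array(L,float)
    return np.c_[x+c*L[:,0]-s*L[:,1],y+s*L[:,0]+c*L[:,1],z0+L[:,2]]
def fit(obs,p0,z0=0):
    r=lambda p:np.concatenate([(proj(c,pts(p,L,z0))-U).ravel() for c,L,U in obs])
    s=least_squares(r,p0);return s.x,s.fun
E
python3 - <<'E'
from h import *
C=lambda *s:[(.11*a,.075*b,.09) for a,b in s]
Le=C((-1,-1),(-1,1),(1,1),(1,-1)) # TL TR BR BL
Lf=C((1,1),(1,-1),(-1,-1),(-1,1))
E={"top":[(93,148),(147.2,143.5),(152.5,223),(96,229)],"scene":[(347,303),(288.2,264.5),(349.3,218.7),(406.4,249.1)]}
F={"top":[(343.8,163),(394.5,148.5),(423.2,224.7),(372,241)],"scene":[(179.7,151.2),(138.9,137.7),(186.6,110.8),(223.6,122.5)]}
for n,L,D,p0 in(("E",Le,E,(.45,.33,3.1)),("F",Lf,F,(.4,-.3,.3))):
    for cs in(["top"],["scene"],["top","scene"]):
        x,r=fit([(c,L,np.array(D[c])) for c in cs],p0);print(n,cs,x.round(4),np.degrees(x[2]).round(2),r.round(1))
s=observe();print(cv2.Rodrigues(s["eef_rot"])[0].round(3))
E
```

```text
E ['top'] [0.5166 0.35   3.2633] 186.97 [-1.3 -0.8  1.3 -1.8  1.1  1.1 -1.1  1.2]
E ['scene'] [0.5191 0.3527 3.2697] 187.34 [ 0.1  2.2 -2.  -0.1  0.3 -2.4  1.6 -1.3]
E ['top', 'scene'] [0.5177 0.3513 3.2672] 187.2 [-1.9 -1.   0.7 -2.3  0.8  0.6 -1.4  0.9 -0.1  1.4 -1.9 -0.9  0.5 -2.9
  1.6 -1.8]
F ['top'] [ 0.5069 -0.3316  0.3189] 18.27 [-1.4 -0.4  0.9 -2.1  2.   0.6 -1.4  1.7]
F ['scene'] [ 0.5082 -0.3266  0.353 ] 20.23 [-0.5  1.2 -0.1  0.3 -0.3 -1.   0.9 -1.1]
F ['top', 'scene'] [ 0.5067 -0.3306  0.3307] 18.95 [-2.2  0.1 -0.  -2.2  1.9  0.2 -1.2  2.  -1.8  0.5 -0.5 -0.8  0.4 -1.6
  0.9 -1.3]
[[-0.968  0.252 -0.   ]
 [ 0.252  0.968 -0.   ]
 [ 0.    -0.    -1.   ]]
```

The two cameras agree within about 5 mm. The empty tote is at (0.5175, 0.351) with yaw 187°, and the full one at (0.507, -0.331) with yaw about 19°. I move to hover over the ridge.

carry_out:
  steps:
    - [[-0.12, -0.02, 0, 0.05, 1], [-0.25, -0.05, 0, 0.1, 1], [-0.38, -0.07, 0.02, 0.15, 1], [-0.51, -0.1, 0.04, 0.2, 1], [-0.64, -0.125, 0.06, 0.25, 1], [-0.77, -0.15, 0.08, 0.3, 1], [-0.9, -0.175, 0.1, 0.34, 1], [-0.98, -0.2, 0.12, 0.379, 1], [-1, -0.2, 0.12, 0.379, 1], [-1, -0.2, 0.12, 0.379, 1]]
  force: 40

```text
time: 1.75
position: [0.5054, 0.3543, 0.1834]
eef_rot: [-2.076, -2.358, -0.0]
ft_force: [-1.4, 1.0, -0.0]
finger_gap: 0.0855
gripper_force: 0.0
```

```bash
cat > go.py <<'E'
import sys
from h import *
def go(x,y,z,yaw):  # yaw = wanted tool-y heading deg (mod 180)
    s=observe();R=cv2.Rodrigues(s["eef_rot"])[0]
    d=R.T@(np.array([x,y,z])-s["position"])/.4
    h=np.degrees(np.arctan2(R[1,1],R[0,1]));t=-((yaw-h+90)%180-90)/180
    print("t",s["time"],"pos",s["position"].round(4),"head",h.round(2),"gap",round(float(s["finger_gap"]),4),"F",np.round(s["ft_force"],1),"-> shift",d.round(4),"turn",t.round(4))
if __name__=="__main__": go(*map(float,sys.argv[1:]))
E
python3 go.py .5175 .351 .044 7.1
```

```text
t 1.75 pos [0.5054 0.3543 0.1834] head 7.26 gap 0.0855 F [-1.4  1.  -0. ] -> shift [-0.0121  0.0289  0.3486] turn 0.0009
```

carry_out:
  steps:
    - [[-0.012, 0.029, 0.05, 0, 1], [-0.012, 0.029, 0.12, 0, 1], [-0.012, 0.029, 0.2, 0, 1], [-0.012, 0.029, 0.27, 0, 1], [-0.012, 0.029, 0.32, 0, 1], [-0.012, 0.029, 0.348, 0, 0.7], [-0.012, 0.029, 0.348, 0, 0.4], [-0.012, 0.029, 0.348, 0, 0], [-0.012, 0.029, 0.348, 0, 0], [-0.012, 0.029, 0.348, 0, 0]]
  force: 40

```text
time: 3.0
position: [0.518, 0.3509, 0.045]
eef_rot: [2.077, 2.356, 0.002]
ft_force: [-1.4, 0.6, 4.3]
finger_gap: 0.0133
gripper_force: 41.4
```

```bash
python3 go.py .5175 .351 .24 7.1
```

```text
t 3.0 pos [0.518  0.3509 0.045 ] head 7.19 gap 0.0133 F [-1.4  0.6  4.3] -> shift [ 7.000e-04 -4.000e-04 -4.874e-01] turn 0.0005
```

Gripped at a 13.3 mm gap. I lift it and start across.

carry_out:
  steps:
    - [[0, 0, -0.06, 0, 0], [0, 0, -0.17, 0, 0], [0, 0, -0.3, 0, 0], [-0.04, 0, -0.41, 0, 0], [-0.14, -0.02, -0.48, 0, 0], [-0.26, -0.035, -0.5, 0, 0], [-0.38, -0.05, -0.5, 0, 0], [-0.5, -0.065, -0.5, 0, 0], [-0.62, -0.08, -0.5, 0, 0], [-0.72, -0.09, -0.5, 0, 0]]

```text
time: 4.25
position: [0.5175, 0.0587, 0.244]
eef_rot: [-2.079, -2.355, 0.0]
ft_force: [-0.2, -0.3, -2.0]
finger_gap: 0.0133
gripper_force: 40.6
```

```bash
python3 go.py .507 -.331 .245 18.7
```

```text
t 4.25 pos [0.5175 0.0587 0.244 ] head 7.14 gap 0.0133 F [-0.2 -0.3 -2. ] -> shift [-0.9635 -0.1472 -0.0024] turn -0.0642
```

carry_out:
  steps:
    - [[-0.08, -0.01, 0, 0, 0], [-0.2, -0.03, 0, -0.01, 0], [-0.33, -0.05, 0, -0.02, 0], [-0.46, -0.07, 0, -0.03, 0], [-0.59, -0.09, 0, -0.04, 0], [-0.71, -0.11, 0, -0.05, 0], [-0.82, -0.125, 0, -0.06, 0], [-0.91, -0.14, 0, -0.064, 0], [-0.963, -0.147, 0, -0.064, 0], [-0.963, -0.147, 0, -0.064, 0]]

```text
time: 5.5
position: [0.5076, -0.3297, 0.2436]
eef_rot: [-1.832, -2.551, -0.0]
ft_force: [0.2, 1.0, -1.7]
finger_gap: 0.0133
gripper_force: 40.6
```

```bash
python3 - <<'E'
from h import *
a,b=read_camera("top"),read_camera("scene")
cv2.imwrite("pics/top1.png",a[:,:,::-1]);cv2.imwrite("pics/scene1.png",b[:,:,::-1])
A=a[100:270,310:480];B=b[40:190,90:260]
cv2.imwrite("pics/c1.png",np.hstack([cv2.convertScaleAbs(cv2.resize(A,(400,400),interpolation=2),alpha=1.4),cv2.resize(B,(400,400),interpolation=2)])[:,:,::-1])
E
python3 go.py .507 -.331 .145 18.7
```

```text
t 5.6 pos [ 0.5079 -0.3281  0.244 ] head 18.73 gap 0.0133 F [ 0.2  0.2 -2.2] -> shift [-0.0063 -0.0044  0.2476] turn 0.0002
```

View pics/c1.png

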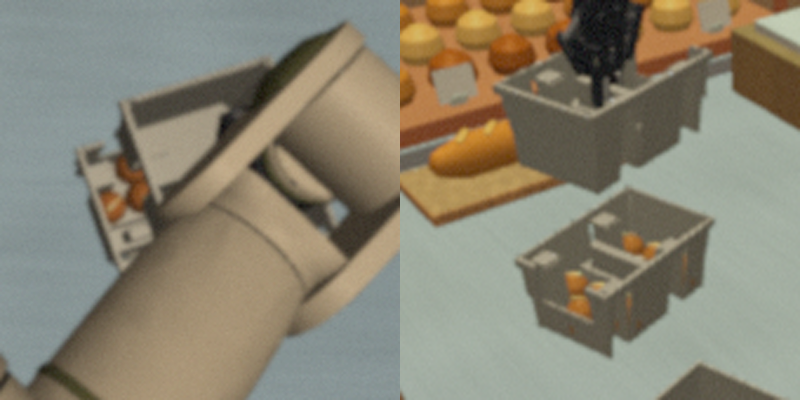

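The orientation is right: the upper tote's closed end sits over the lower one's scooped end. I zoom in on the scene view to measure both rims in one picture.

```bash
python3 - <<'E'
import cv2
b=cv2.imread("pics/scene1.png")[50:180,120:240]
cv2.imwrite("pics/c2.png",cv2.resize(b,None,fx=4.5,fy=4.5,interpolation=cv2.INTER_CUBIC))
E
```

```text
(no output)
```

View pics/c2.png

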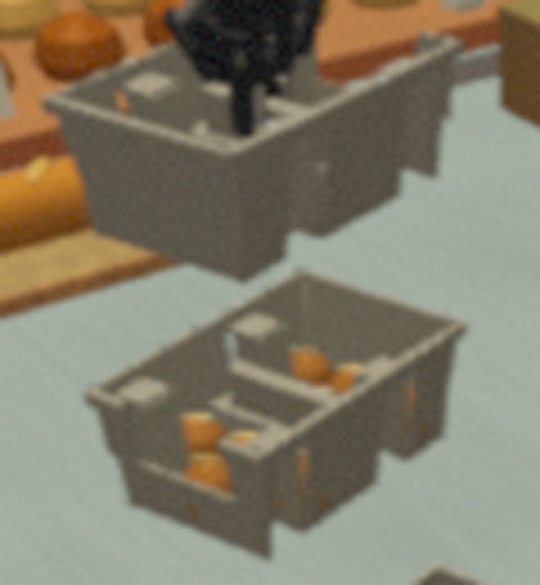

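```bash
python3 - <<'E'
from h import *
g=lambda l:np.array(l)/4.5+[120-.4,50-.4]
C=lambda *s:[(.11*a,.075*b,.09) for a,b in s]
W=C((1,1),(1,-1),(-1,1)) # world-like: near,left,right with yaw~19 for both
lo=g([(262,457),(88,396),(465,326)]);up=g([(238,152),(45,103),(460,42)])
for n,U,z in(("lo",lo,0),("up",up,.199)):
    x,r=fit([("scene",W,U)],(.5,-.33,.33),z);print(n,x.round(4),np.degrees(x[2]).round(2),r.round(1))
E
```

```text
lo [ 0.5084 -0.3305  0.3457] 19.81 [ 0.3  0.7 -1.1 -0.2  0.9 -0.9]
up [ 0.5062 -0.3296  0.3579] 20.5 [ 0.3  0.8 -0.8 -0.5  0.5 -0.7]
```

carry_out:
  steps:
    - [[-0.003, 0.003, 0.02, 0.003, 0], [-0.003, 0.003, 0.06, 0.003, 0], [-0.003, 0.003, 0.1, 0.003, 0], [-0.003, 0.003, 0.14, 0.003, 0], [-0.003, 0.003, 0.18, 0.003, 0], [-0.003, 0.003, 0.21, 0.003, 0], [-0.003, 0.003, 0.23, 0.003, 0], [-0.003, 0.003, 0.24, 0.003, 0], [-0.003, 0.003, 0.24, 0.003, 0], [-0.003, 0.003, 0.24, 0.003, 0]]

```text
time: 6.85
position: [0.5094, -0.33, 0.1486]
eef_rot: [1.843, 2.543, -0.0]
ft_force: [-0.1, 1.0, -2.3]
finger_gap: 0.0131
gripper_force: 40.6
```

```bash
python3 - <<'E'
from h import *
b=read_camera("scene")
cv2.imwrite("pics/c3.png",cv2.resize(b[70:180,120:240],None,fx=5,fy=5,interpolation=cv2.INTER_CUBIC)[:,:,::-1])
E
python3 go.py .509 -.3295 .127 18.2
```

```text
t 6.9 pos [ 0.5094 -0.33    0.1485] head 18.16 gap 0.0131 F [-0.9 -0.7 -1.8] -> shift [ 0.0014 -0.0006  0.0538] turn -0.0002
```

View pics/c3.png

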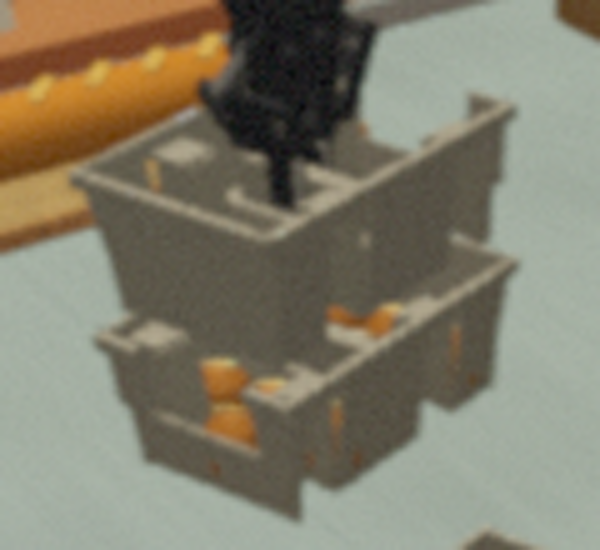

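The upper tote hovers over the lower one with parallel edges: near corners at (270,240) and (290,408), left corners at (75,177) and (98,340). I fit both rims again.

```bash
python3 - <<'E'
from h import *
g=lambda l:np.array(l)/5+[120-.4,70-.4]
W=[(.11*a,.075*b,.09) for a,b in((1,1),(1,-1),(-1,1))]
for n,l,z in(("lo",[(290,408),(98,340),(518,262)],0),("up",[(270,240),(75,177),(518,108)],.1036)):
    x,r=fit([("scene",W,g(l))],(.5,-.33,.33),z);print(n,x.round(4),np.degrees(x[2]).round(2),r.round(1))
E
```

```text
lo [ 0.5082 -0.3302  0.3401] 19.49 [ 0.3  0.7 -1.1 -0.3  0.8 -0.8]
up [ 0.5073 -0.3281  0.3168] 18.15 [ 0.4  0.9 -1.2 -0.6  0.8 -0.7]
```

```bash
python3 go.py .510 -.3315 .126 18.7
```

```text
t 6.9 pos [ 0.5094 -0.33    0.1485] head 18.16 gap 0.0131 F [-0.9 -0.7 -1.8] -> shift [-0.0041  0.0002  0.0563] turn -0.003
```

carry_out:
  steps:
    - [[-0.004, 0, 0, -0.003, 0], [-0.004, 0, 0.008, -0.003, 0], [-0.004, 0, 0.016, -0.003, 0], [-0.004, 0, 0.024, -0.003, 0], [-0.004, 0, 0.032, -0.003, 0], [-0.004, 0, 0.04, -0.003, 0], [-0.004, 0, 0.045, -0.003, 0], [-0.004, 0, 0.05, -0.003, 0], [-0.004, 0, 0.053, -0.003, 0], [-0.004, 0, 0.053, -0.003, 0]]

```text
time: 8.15
position: [0.5098, -0.3314, 0.1269]
eef_rot: [-1.831, -2.553, 0.0]
ft_force: [1.1, -0.1, -2.6]
finger_gap: 0.013
gripper_force: 40.6
```

There is no contact yet, and the underside should be about 2 mm above the shoulders. I lower slowly.

carry_out:
  steps:
    - [[0, 0, 0.001, 0, 0], [0, 0, 0.002, 0, 0], [0, 0, 0.003, 0, 0], [0, 0, 0.004, 0, 0], [0, 0, 0.005, 0, 0], [0, 0, 0.006, 0, 0], [0, 0, 0.006, 0, 0], [0, 0, 0.006, 0, 0], [0, 0, 0.006, 0, 0], [0, 0, 0.006, 0, 0]]

```text
time: 9.4
position: [0.5098, -0.3315, 0.1251]
eef_rot: [1.831, 2.552, -0.0]
ft_force: [-2.3, 0.9, 4.6]
finger_gap: 0.0132
gripper_force: 41.6
```

It touched at exactly the shoulder height (TCP 0.125), with a 7 N change in force. I release it and retreat upward.

carry_out:
  steps:
    - [[0, 0, 0, 0, 0.2], [0, 0, 0, 0, 0.4], [0, 0, 0, 0, 0.5], [0, 0, 0, 0, 0.6], [0, 0, 0, 0, 0.6], [0, 0, -0.03, 0, 0.6], [0, 0, -0.08, 0, 0.6], [0, 0, -0.16, 0, 0.6], [0, 0, -0.26, 0, 0.6], [0, 0, -0.34, 0, 0.6]]

```text
time: 10.65
position: [0.5098, -0.3314, 0.2632]
eef_rot: [1.83, 2.551, -0.001]
ft_force: [0.5, -0.4, 0.0]
finger_gap: 0.0514
gripper_force: 0.0
```

carry_out:
  steps:
    - [[0.08, 0, -0.05, 0, 0.6], [0.18, 0, -0.08, 0, 0.6], [0.3, 0, -0.08, 0, 0.6], [0.42, 0, -0.08, 0, 0.6], [0.54, 0, -0.08, 0, 0.6], [0.64, 0, -0.08, 0, 0.6], [0.7, 0, -0.08, 0, 0.6], [0.72, 0, -0.08, 0, 0.6], [0.72, 0, -0.08, 0, 0.6], [0.72, 0, -0.08, 0, 0.6]]

```text
time: 11.9
position: [0.4178, -0.0593, 0.2925]
eef_rot: [1.832, 2.552, -0.0]
ft_force: [-0.6, -0.1, 0.1]
finger_gap: 0.051
gripper_force: 0.0
```

```bash
python3 - <<'E'
from h import *
a,b=read_camera("top"),read_camera("scene")
A=a[130:260,320:450];B=b[70:180,120:240]
cv2.imwrite("pics/c4.png",np.hstack([cv2.convertScaleAbs(cv2.resize(A,(400,400),interpolation=2),alpha=1.4),cv2.resize(B,(400,400),interpolation=2)])[:,:,::-1])
print(observe()["time"],observe()["position"])
E
```

```text
12.0 [ 0.41768388 -0.05926816  0.29240258]
```

View pics/c4.png

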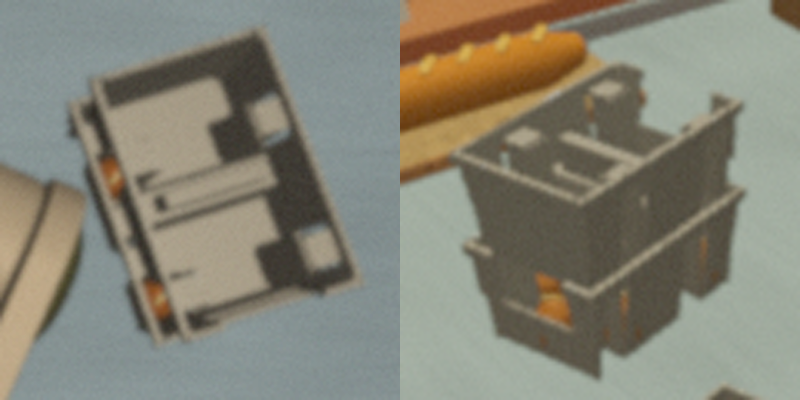

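The upper tote sits level: the gap between the rims is 88, 88 and 89 px at the left, near and right corners. The scooped ends are opposite and the arm is clear, so I hand it in.

```bash
python3 -c "
from plant import *
print(close_job())"
```

```text
the job is handed in; nothing more can be done
None
```

The empty tote now sits level on the full tote's stacking shoulders with its scooped end opposite; I released it, left the full tote and plain bin alone, and handed the job in at about 12 s.

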